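# Height check of a network box under a gauge bar

## Robot

A 6-joint arm with a two-finger parallel gripper is mounted at the origin on the work surface. World frame = base frame: x ahead of the robot, y to its left, z up, the work surface at z = 0. Lengths are in m, angles in rad, forces in N, time in s.
With the tool pointing down it reaches from about 0.35 to 0.775 m from the base axis. Payload 5.5 kg.
Tool frame: the origin (TCP) lies where the fingers leave the gripper's body, on its centre line; the fingertips stand env.tip_reach ahead of it and the grasp point (between the pads) lies 54 mm ahead of it (env.tip_reach is the distance from the TCP to the fingertips, in m); z points along the fingers, y is the line along which they close (so a half turn about z gives the same grasp; the last joint's range is limited). The gripper opens to 85 mm and grips with 20 to 120 N. Pads are 22 mm wide; open, the fingers measure 114 mm over their backs; the gripper's body (76 mm by 85 mm) begins 54 mm behind the grasp point. The pads swing forward as they close: fully open they stand 13 mm farther back than shut.
Start: joints at [1.083, 0.313, 0.046, 1.304, 0, 1.431], TCP at [0.196, 0.541, 0.304] pointing down, gripper open.
Joint ranges: [-2.76, 2.76], [-0.86, 1.69], [-1.03, 1.26], [-2.2, 2.34], [-1.47, 1.5], [-3.14, 3.14]. Speed limits (rad/s): [2.57, 2.57, 3.14, 3.14, 3.14, 3.14].

## Interface

Orientations are given as a unit quaternion [w, x, y, z].
In Python, from workcell import status, optics, hand_in, env gives the robot as it stands.
- The arm moves only by the shell command python3 -m handwheel 'ROWS' [FORCE]. ROWS is a JSON object whose one key "deltas" holds a list of rows, each a list of 5 numbers: the opening, from -1 (shut) to 1 (fully open), then the shift along the tool's x, y, z in units of 40 mm (1.0 is 40 mm), then the turn about the tool's z in units of 10 degrees (1.0 is 10 degrees). In form: {"deltas": [[jaw, x, y, z, roll], ...]}. A call has 1 to 20 rows; each row shifts and turns the commanded pose from where the row before left it, along the tool's axes as they then stand; what a row does not reach is not made up. A row lasts 1/8 s, in which the tool goes at most 62.5 mm and 10.7 degrees, less where a joint would pass 70% of its speed; a pose out of reach is approached as far as the arm can. A call is refused whole if a number of a shift passes 1 or a number of a turn 1, either way. A call with a gripper value outside its range is refused whole. The fingers move at their own pace and stop on an object; FORCE is the grip in N (left out, the last holds). Time passes only in rows, so rows that do not move let the fingers close. It gives the time, the measured TCP pose, the force, the opening and the grip force at its end, in the units of the state.
- status.get_state(): the state, without advancing time (a new reading comes with each control period).
- optics.read_camera(name): name is "scene" or "top" or "wrist"; returns a dict with "frame" (384x512x3 uint8, red, green, blue), "depth" (384x512 float32, m along the optical axis (not along the pixel's ray), 0 where there is no reading), "vfov" (degrees; the focal length in pixels is half the picture's height over the tangent of half this angle, whatever the lens; pixels are square), "cx", "cy" (the principal point, pixels), "origin" and "attitude" of the camera in the world. Camera axes: x right, y down, z forward; pixel columns grow to the right and rows downward; lengths in m; the calibration is good to about 2 mm. A picture is of the moment at which its call begins.
- hand_in(): hands the job in; it is judged then, once.
The state is a dict: "clock": time; "joint_pos": joint angles; "qvel": joint speeds; "tau": joint torques, N m; "tcp_pos": TCP position; "orientation": TCP orientation; "wrist_force": force on the tool from outside, world axes, zero at the start; "ft_torque": the same for the moment, N m; "finger_gap": finger opening in m; "grip_force": force on a finger pad.
Only numpy, scipy, OpenCV 4.12 (cv2) and the standard library are available. Lean on these libraries where they do the work, as an engineer would, in place of code of your own. Each camera call takes 0.05 s, during which the arm holds its last target. There are 200 camera calls.

## Task

Check that the black network box clears the height limit: slide it flat on the table along the lane, under the yellow bar, until it meets the orange sprung buffer, and keep it pressed there gently, at about 8 newtons, for two seconds. Then draw it back out and set it down gently, squarely in the middle of the green mat, and let go. Do not strain the gauge or the stop, and leave the other things on the table where they are.

Things in the scene. Friction and masses are not known exactly. Their poses are not given: they have to be found in the camera images.
- box: Loose black plastic network box, 140 long (own x) x 62 wide (own y) x 40 high, 0.25 to 0.49 kg. Origin: centre of its underside, z up. Yellow ports and an orange button on its -x end; either end may lead into the lane. Starts flat on the table, on the left or the right.
- gauge: Fixed height gauge; origin on the table under the middle of its yellow bar; x runs along the lane, the way to push. Bar 16 (x) x 115 (y) x 14, underside 42 above the table (2 of clearance over the box), screw tops at 59. Posts at y = +-33.5 to +-49.5; behind them, x = 8 to 93, two rails 20 high form a lane 67 wide on the bare table. Delicate: keep any push on it under 15 N.
- gauge_mouth (a point): Middle of the lane's mouth, on the table, 30 before the middle of the bar; axes as the gauge. From here to 6 before the bar two short flared guides, 20 high, narrow from about 85 between them to the lane's 67.
- stop: Fixed blue stop block, 50 (x) x 90 (y) x 50 high, across the end of the lane, its middle 135 beyond the bar. Origin: centre of its underside; axes as the gauge. From its front face (x = -25) an orange sprung buffer pad, 44 wide and 9 to 35 above the table, sticks out towards the bar. Keep any push on block or buffer under 16 N; 8 N is wanted, 5 to 12 will do.
- stop_face (a point): Middle of the stop block's front face, 22 above the table; axes as the gauge. The buffer's face lies 40 to 75 nearer the bar (35 to 70 beyond it), set anew each time and not measured: feel for it. It gives 1 mm per 3 N without preload and bottoms after 8 mm. When the box meets it, 70 to 105 of the box still stand out before the bar.
- mat: Fixed green mat, 180 (own x) x 110 (own y), 2 thick, on the table on the other side from the box. Box on table or mat: friction about 0.5 to 0.8. Origin: centre of its underside.
- white_box: Bystander: white network box, 140 x 62 x 54 high, loose; leave alone. Origin under its middle.
- mug: Bystander: blue mug, 80 across, 90 high, loose; leave alone. Origin under its middle.
- screwdriver: Bystander: screwdriver lying on the table, loose; leave alone.
- adapter: Bystander: black plug-in power adapter, 75 x 45 x 30 high, loose; leave alone. Origin under its middle.
- tripod: Bystander: black mini tripod, 90 across, 105 high, loose; leave alone. Origin under its middle.
Mind the look-alikes: they are no part of the job. What is shaped like the box but red is not meant.

How it is judged:
On the way, in this order (a step that is already met when the one before it is completed fails the run):
1. the black box lies flat in the lane with its leading end at least 20 mm beyond the middle of the bar (x of box in the frame of gauge between -0.05 and 0.02 m and y of box in the frame of gauge between -0.006 and 0.006 m and z of box in the frame of gauge below 0.004 m and angle between the x axis of box and the x axis of gauge, either way round below 0.1 rad), for 0.1 s.
2. under the bar, the box presses on the buffer with 5 to 12 N for 1.5 s (contact force between box and stop between 5 and 12 N and x of box in the frame of gauge above -0.045 m and z of box in the frame of gauge below 0.004 m and angle between the x axis of box and the x axis of gauge, either way round below 0.1 rad), for 1.5 s.
At the end, for the whole second after the job is handed in: The black box lies flat and still on the green mat, released, its middle within 20 mm of the mat's middle and its long side within 10 degrees of the mat's long side (horizontal distance between box and mat below 0.02 m and angle between the x axis of box and the x axis of mat, either way round below 0.17 rad and angle between box's own z axis and vertical below 0.05 rad and height (world z) of box below 0.006 m and linear speed of box below 0.01 m/s); the robot touches nothing.
It fails at once if the stop or its buffer is pushed with more than 16 N (contact force between anything else and stop above 16 N).
It fails at once if the gauge (bar, posts, rails) is pushed with more than 15 N (contact force between anything else and gauge above 15 N).
It fails at once if the box is dropped or slammed on the mat (more than 60 N) (contact force between box and mat above 60 N).
It fails at once if another thing on the table is shifted by more than 20 mm (distance of any of white_box, mug, screwdriver, adapter, tripod from where it was at the start of the episode above 0.02 m).
It also fails if it takes over 72 s, if anything falls off the work surface, if the arm or the gripper's body presses on something with over 40 N, if the wrist force passes 120 N, or if a joint passes its speed limit or range.

## Working session

There is one attempt and no reset: what is moved stays moved. The work goes in short steps, Python scripts to look and compute and a shell command to move; the robot and the scene stay as the last step left them, time stands still between calls to the robot, and variables do not carry over. Pictures are saved under pics/ and viewed, at most 10 in all, crops included, and the job is handed in when it is done.

```bash
ls; mkdir -p pics
python3 - <<'E'
from workcell import status, optics, env
import cv2, numpy as np
print(env.tip_reach, status.get_state())
for n in ("top","scene"):
    c=optics.read_camera(n); np.savez(f"{n}0.npz",**c)
    print(n,c["vfov"],c["cx"],c["cy"],c["origin"],c["attitude"])
    cv2.imwrite(f"pics/{n}0.png",cv2.resize(c["frame"][...,::-1],(800,600)))
E
```

```text
pics
0.0726 {'clock': 0.0, 'joint_pos': array([1.08339988e+00, 3.14010353e-01, 4.49735042e-02, 1.30355472e+00,
       9.35520296e-06, 1.43118915e+00]), 'qvel': array([ 0.00024506, -0.00084319,  0.00033953,  0.00037914,  0.00070213,
        0.00073486]), 'tau': array([ 2.95657883e-04, -4.80623746e+01,  2.98536873e+01,  1.93281274e-02,
       -1.47276805e-04,  4.16292067e-08]), 'tcp_pos': array([0.19581013, 0.54024458, 0.30300082]), 'orientation': array([-2.81268254e-04,  1.73019486e-01,  9.84917992e-01, -8.52427389e-04]), 'wrist_force': array([ 0.23899776,  0.95845951, -0.01102628]), 'ft_torque': array([0.03427127, 0.00760728, 0.00930856]), 'grip_force': 0.0, 'finger_gap': 0.08544295278726122}
top 45.0841485458519 256.1940431382226 193.6215640385425 [ 0.41024566 -0.01420139  1.4321386 ] [ 0.02759845 -0.7021811   0.71067948 -0.03338719]
scene 44.0468821730239 251.73295689846583 189.84466962029342 [ 1.35978644 -0.41391931  1.38401295] [-0.25511969  0.81897516  0.48801492 -0.16135383]
```

View pics/top0.png

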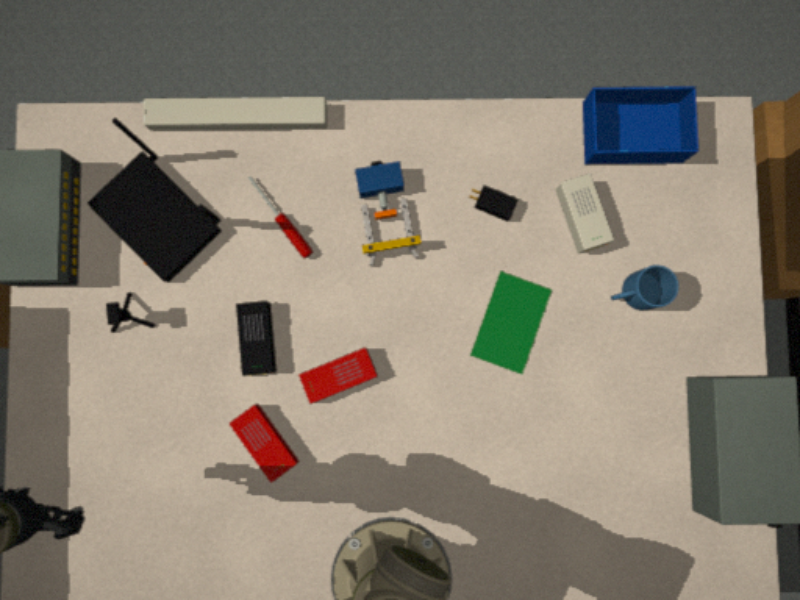

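View pics/scene0.png

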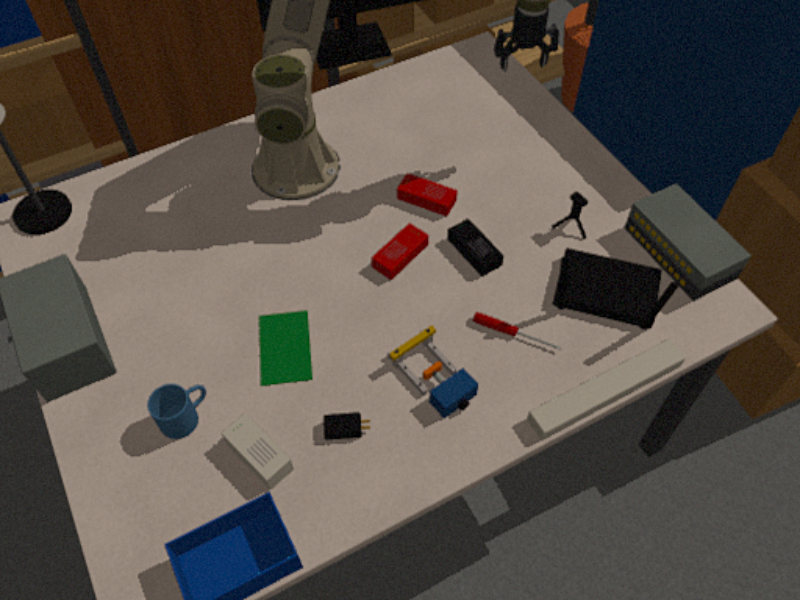

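Top view (800x600 px): the black box candidates are the box at (256,338), the big router at (155,215) and the adapter at (495,203). The red look-alikes are at (338,375) and (263,442). Only (256,338) is black with about 140x62 proportions. The gauge bar is at (392,244), the stop at (380,180), the mat at (512,322) on the other side, and the lane points up the picture. I'll measure now and confirm with a crop.

```bash
cat > h.py <<'E'
import numpy as np, cv2
from scipy.spatial.transform import Rotation as Rn
from workcell import status, optics
def rot(q): return Rn.from_quat(np.roll(q,-1)).as_matrix()
def rays(c,u,v):
    f=192/np.tan(np.radians(c["vfov"])/2)
    d=np.stack([(u-c["cx"])/f,(v-c["cy"])/f,np.ones_like(u,float)],-1)
    return d@rot(c["attitude"]).T
def onplane(c,u,v,z):
    d=rays(c,np.asarray(u,float),np.asarray(v,float)); o=np.asarray(c["origin"])
    return o+d*((z-o[2])/d[...,2])[...,None]
def cloud(c):
    v,u=np.mgrid[:384,:512]
    return np.asarray(c["origin"])+rays(c,u,v)*np.asarray(c["depth"])[...,None]
def blob(m,near):
    n,l,s,cen=cv2.connectedComponentsWithStats(m.astype(np.uint8))
    i=1+np.argmin(np.hypot(*(cen[1:]-near).T)+1e3*(s[1:,4]<15)); return l==i
def rect(c,m,z):
    v,u=np.nonzero(m); P=onplane(c,u,v,z)[:,:2].astype(np.float32)
    (x,y),_,_=r=cv2.minAreaRect(P*1000); b=cv2.boxPoints(r)/1000
    e=[b[1]-b[0],b[2]-b[1]]; L=sorted(e,key=np.linalg.norm)
    a=np.degrees(np.arctan2(L[1][1],L[1][0]))%180
    return np.array([x,y])/1000,np.median(P,0)*0+P.mean(0),[float(np.linalg.norm(k)) for k in L],a
def masks(c):
    h=cv2.cvtColor(c["frame"],cv2.COLOR_RGB2HSV); H,S,V=[h[...,i].astype(int) for i in range(3)]
    return H,S,V
def tool():
    s=status.get_state(); R=rot(s["orientation"]); return s,R
E
python3 - <<'E'
from h import *
c=dict(np.load("top0.npz")); H,S,V=masks(c); Z=cloud(c)[...,2]; k=.64
ms={"box":((V<60)&(abs(Z-.04)<.012),(256,338),.04),"mat":((H>50)&(H<75)&(S>120),(512,322),.002),
"bar":((H>20)&(H<33)&(S>140)&(V>90),(392,244),.056),"stop":((H>98)&(H<118)&(S>120)&(abs(Z-.05)<.012),(380,180),.05),
"buffer":((H>5)&(H<17)&(S>140),(385,214),.035)}
P={}
for n,(m,p,z) in ms.items():
    b=blob(m,np.array(p)*k); P[n]=rect(c,b,z); print(n,b.sum(),"rect",P[n][0].round(4),"mean",P[n][1].round(4),"dims",np.round(P[n][2],3),"ang",P[n][3].round(1),"Z",np.median(Z[b]).round(3))
d=P["stop"][0]-P["bar"][0]; print("lane",np.degrees(np.arctan2(d[1],d[0])),np.linalg.norm(d))
s,R=tool(); print("R",R.round(3))
f=c["frame"][...,::-1]
a=cv2.resize(f[180:255,130:260],None,fx=4,fy=4,interpolation=2); b=cv2.resize(f[90:180,220:285],None,fx=4,fy=4,interpolation=2)[:300]
cv2.imwrite("pics/crop1.png",np.hstack([a,b]))
E
```

```text
box 912 rect [0.4662 0.2531] mean [0.4652 0.2531] dims [0.063 0.137] ang 4.9 Z 0.04
mat 1936 rect [ 0.493  -0.2448] mean [ 0.4926 -0.2446] dims [0.106 0.176] ang 159.1 Z 0.002
bar 207 rect [ 0.6428 -0.0098] mean [ 0.6427 -0.0094] dims [0.017 0.113] ang 98.9 Z 0.056
stop 454 rect [0.7755 0.0124] mean [0.7749 0.0122] dims [0.053 0.086] ang 100.4 Z 0.05
buffer 69 rect [0.707  0.0011] mean [0.707  0.0009] dims [0.016 0.04 ] ang 89.4 Z 0.033
lane 9.513853607406643 0.13448803806773238
R [[-0.94   0.341 -0.001]
 [ 0.341  0.94  -0.001]
 [ 0.    -0.002 -1.   ]]
```

View pics/crop1.png

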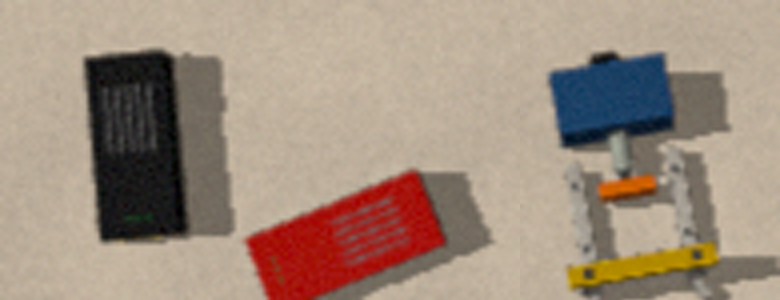

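The crop confirms it: the black box at left with grey vents, the red one beside it a decoy. The gauge is at right with a yellow bar, orange pad and blue stop. Box is at (0.466, 0.253) yaw 4.9°, lane yaw about 9.4°, mat at (0.493, -0.245) yaw 159°. First I'll turn the tool across the box.

```bash
cat > go.py <<'E'
# usage: go.py x y z yaw(deg of tool -x axis): remaining roll and shift (at the final yaw), in move units
import sys; from h import *
x,y,z,a=map(float,sys.argv[1:5]); s,R=tool(); n=lambda d:(d+90)%180-90
cur=np.degrees(np.arctan2(-R[1,0],-R[0,0])); print("tcp",s["tcp_pos"].round(4),"yaw",cur.round(2),"t",round(s["clock"],2),"F",s["wrist_force"].round(2),"gap",round(s["finger_gap"],4))
t=np.radians(a); T=np.array([[-np.cos(t),np.sin(t),0],[-np.sin(t),-np.cos(t),0],[0,0,-1]])
yx=np.array([-np.sin(t),np.cos(t)])
d=np.array([x,y,z])-s["tcp_pos"]
X=np.array([-np.cos(t),-np.sin(t),0]); Zt=np.array([0,0,-1.]); Y=np.cross(Zt,X)
print("roll units",round(-n(a-cur)/10,3),"shift units x,y,z",(np.array([X@d,Y@d,Zt@d])/.04).round(3))
E
python3 -m handwheel '{"deltas": [[1,0,0,0,-0.83],[1,0,0,0,-0.83],[1,0,0,0,-0.83],[1,0,0,0,0]]}' 40; python3 go.py .466 .253 .13 4.9
```

```text
clock: 0.6
tcp_pos: [0.1959, 0.5404, 0.3035]
orientation: [-0.0, -0.043, 0.999, -0.0]
wrist_force: [-0.9, -0.3, -1.4]
finger_gap: 0.0854
grip_force: 0.0
tcp [0.1959 0.5404 0.3035] yaw 4.88 t 0.6 F [-0.87 -0.32 -1.43] gap 0.0854
roll units -0.002 shift units x,y,z [-6.114 -7.736  4.337]
```

```bash
python3 -m handwheel '{"deltas": [[1,-0.611,-0.774,0.434,0],[1,-0.611,-0.774,0.434,0],[1,-0.611,-0.774,0.434,0],[1,-0.611,-0.774,0.434,0],[1,-0.611,-0.774,0.434,0],[1,-0.611,-0.774,0.434,0],[1,-0.611,-0.774,0.434,0],[1,-0.611,-0.774,0.434,0],[1,-0.611,-0.774,0.434,0],[1,-0.611,-0.774,0.434,0],[1,0,0,0,0],[1,0,0,0,0]]}'; python3 go.py .466 .253 .078 4.9
```

```text
clock: 2.1
tcp_pos: [0.466, 0.2534, 0.1302]
orientation: [-0.0, -0.042, 0.999, 0.0]
wrist_force: [-0.8, -0.8, -0.4]
finger_gap: 0.0856
grip_force: 0.0
tcp [0.466  0.2534 0.1302] yaw 4.86 t 2.1 F [-0.75 -0.78 -0.37] gap 0.0856
roll units -0.004 shift units x,y,z [ 1.000e-03 -9.000e-03  1.305e+00]
```

```bash
python3 -m handwheel '{"deltas": [[1,0,0,0.33,0],[1,0,0,0.33,0],[1,0,0,0.33,0],[1,0,0,0.31,0],[1,0,0,0,0],[-1,0,0,0,0],[-1,0,0,0,0],[-1,0,0,0,0],[-1,0,0,0,0],[-1,0,0,0,0],[-1,0,0,0,0]]}' 40; python3 -m handwheel '{"deltas": [[-1,0,0,-0.3,0],[-1,0,0,-0.5,0],[-1,0,0,-0.6,0],[-1,0,0,-0.6,0],[-1,0,0,0,0],[-1,0,0,0,0],[-1,0,0,0,0]]}'
python3 - <<'E'
from h import *
c=optics.read_camera("wrist"); cv2.imwrite("pics/w1.png",c["frame"][...,::-1])
E
# lane: set-down pose with box centre 115 before the bar
python3 go.py 0.5293 -0.0282 .16 9.5
```

```text
clock: 3.48
tcp_pos: [0.4669, 0.2537, 0.079]
orientation: [0.001, -0.043, 0.999, 0.0]
wrist_force: [-0.6, 1.5, 5.7]
finger_gap: 0.0614
grip_force: 45.9
clock: 4.35
tcp_pos: [0.4654, 0.2529, 0.1569]
orientation: [-0.001, -0.043, 0.999, -0.0]
wrist_force: [-0.0, 0.6, -3.5]
finger_gap: 0.0614
grip_force: 45.1
tcp [0.4655 0.253  0.157 ] yaw 4.97 t 4.4 F [ 0.62  0.19 -3.97] gap 0.0613
roll units -0.453 shift units x,y,z [-0.412 -7.197 -0.074]
```

View pics/w1.png

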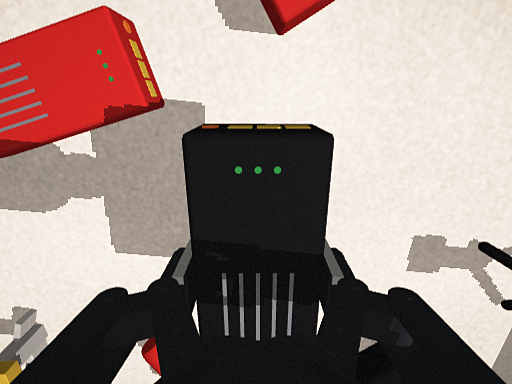

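The box is gripped at mid-length and hangs level, ports towards the robot (pixel (260,127)). I'll refine the gauge pose from the point clouds of both views.

Run:
```python
from h import *
o=np.array([.6428,-.0098]); t=np.radians(9.5); A=np.array([[np.cos(t),np.sin(t)],[-np.sin(t),np.cos(t)]])
for n in ("top0","scene0"):
    c=dict(np.load(n+".npz")); P=cloud(c); g=(P[...,:2]-o)@A.T; z=P[...,2]; H,S,V=masks(c)
    # rails: height band, away from posts and pad
    m=(z>.013)&(z<.024)&(g[...,0]>.015)&(g[...,0]<.088)&(abs(g[...,1])<.055)&(abs(g[...,1])>.028)
    for s in (1,-1):
        q=g[m&(g[...,1]*s>0)]; p=np.polyfit(q[:,0],q[:,1],1); print(n,"rail",s,len(q),"y mean",q[:,1].mean().round(4),np.percentile(q[:,1],[5,95]).round(4),"slope deg",np.degrees(p[0]).round(1))
    for nm,m,zz in (("bar",(H>20)&(H<33)&(S>140)&(V>80)&(abs(z-.056)<.006),.056),("stop",(H>98)&(H<120)&(S>120)&(abs(z-.05)<.004)&(np.linalg.norm(g-[.135,0],axis=-1)<.08),.05)):
        m=m&(np.linalg.norm(g,axis=-1)<.25); r=rect(c,m,zz); print(nm,m.sum(),"gauge xy",(A@(r[0]-o)).round(4),(A@(r[1]-o)).round(4),np.round(r[2],3),r[3].round(1))
    m=(H>3)&(H<18)&(S>140)&(np.linalg.norm(g-[.06,0],axis=-1)<.05)
    print("pad",m.sum(),"x",np.percentile(g[m][:,0],[2,50,98]).round(4),"y",np.percentile(g[m][:,1],[2,50,98]).round(4))
```

```text
top0 rail 1 75 y mean 0.0387 [0.0336 0.0442] slope deg 0.1
top0 rail -1 78 y mean -0.0398 [-0.0457 -0.0345] slope deg -0.0
bar 179 gauge xy [0.0005 0.    ] [0.0004 0.0009] [0.017 0.113] 99.2
stop 364 gauge xy [ 0.1354 -0.0002] [ 0.1341 -0.001 ] [0.051 0.086] 99.0
pad 69 x [0.0611 0.0653 0.0731] y [-0.0199 -0.0005  0.0204]
scene0 rail 1 76 y mean 0.0388 [0.033 0.045] slope deg -0.6
scene0 rail -1 71 y mean -0.0403 [-0.0459 -0.0333] slope deg -0.2
bar 128 gauge xy [ 0.0044 -0.0014] [ 0.0029 -0.0035] [0.018 0.115] 99.3
stop 304 gauge xy [ 0.1388 -0.0017] [ 0.1382 -0.0014] [0.051 0.087] 101.0
pad 75 x [0.0625 0.07   0.0741] y [-0.022  -0.0032  0.0214]
```

```bash
python3 -m handwheel '{"deltas": [[-1,0,0,0,-0.45],[-1,-0.041,-0.72,0,0],[-1,-0.041,-0.72,0,0],[-1,-0.041,-0.72,0,0],[-1,-0.041,-0.72,0,0],[-1,-0.041,-0.72,0,0],[-1,-0.041,-0.72,0,0],[-1,-0.041,-0.72,0,0],[-1,-0.041,-0.72,0,0],[-1,-0.041,-0.72,0,0],[-1,-0.041,-0.72,0,0],[-1,0,0,0,0],[-1,0,0,0,0]]}' 40;  python3 go.py 0.5293 -0.0282 .1 9.5
```

```text
clock: 6.02
tcp_pos: [0.5293, -0.0277, 0.1576]
orientation: [-0.001, -0.082, 0.997, 0.0]
wrist_force: [-0.7, 0.3, -3.6]
finger_gap: 0.0614
grip_force: 45.4
tcp [ 0.5293 -0.0277  0.1576] yaw 9.46 t 6.03 F [-0.68  0.3  -3.59] gap 0.0614
roll units -0.004 shift units x,y,z [ 0.002 -0.012  1.44 ]
```

```bash
python3 -m handwheel '{"deltas": [[-1,0,-0.03,0.45,0],[-1,0,0,0.45,0],[-1,0,0,0.45,0],[-1,0,0,0.35,0],[-1,0,0,0.15,0],[-1,0,0,0.08,0],[-1,0,0,0.03,0],[-1,0,0,0,0]]}' 40;  python3 go.py 0.5293 -0.0282 .078 9.5
```

```text
clock: 7.02
tcp_pos: [0.5304, -0.0293, 0.0803]
orientation: [0.0, -0.083, 0.997, -0.0]
wrist_force: [0.6, -0.3, -4.1]
finger_gap: 0.0612
grip_force: 45.4
tcp [ 0.5304 -0.0293  0.0803] yaw 9.47 t 7.03 F [ 0.58 -0.29 -4.06] gap 0.0612
roll units -0.003 shift units x,y,z [0.023 0.031 0.057]
```

```bash
python3 -m handwheel '{"deltas": [[-1,0,0,0.03,0],[-1,0,0,0,0],[0.3,0,0,0,0],[1,0,0,0,0],[1,0,0,0,0],[1,0,0,0,0],[1,0.4,0,0,0],[1,0.4,0,0,0],[1,0.4,0,0,0],[1,0,0,0,0],[1,0,0,0,0]]}' 40;  python3 go.py 0.5293 -0.0282 .078 9.4
python3 - <<'E'
from h import *
o=np.array([.6428,-.0098]); t=np.radians(9.4); A=np.array([[np.cos(t),np.sin(t)],[-np.sin(t),np.cos(t)]])
ims=[]
for n in ("top","scene"):
    c=optics.read_camera(n); np.savez(n+"1.npz",**c); P=cloud(c); g=(P[...,:2]-o)@A.T; z=P[...,2]; H,S,V=masks(c)
    m=(V<70)&(abs(z-.04)<.006)&(g[...,0]>-.13)&(g[...,0]<-.03)&(abs(g[...,1])<.06); m=blob(m,np.argwhere(m).mean(0)[::-1])
    v,u=np.nonzero(m); q=(onplane(c,u,v,.04)[:,:2]-o)@A.T; print(n,len(q),"front x",np.percentile(q[:,0],[1,99]).round(4))
    E=[]
    for a in np.arange(-.1,-.05,.01):
        k=q[(q[:,0]>a)&(q[:,0]<a+.01)][:,1]
        if len(k)>5: E.append([a+.005,k.min(),k.max()])
    E=np.array(E); print("lat mid",((E[:,1]+E[:,2])/2).mean().round(4),"width",(E[:,2]-E[:,1]).mean().round(4),"yaw rel",np.degrees(np.polyfit(E[:,0],(E[:,1]+E[:,2])/2,1)[0]).round(2))
    cc=[int(x) for x in np.argwhere(m).mean(0)]
    ims.append(cv2.resize(c["frame"][max(cc[0]-60,0):cc[0]+60,max(cc[1]-65,0):cc[1]+65,::-1],(390,360)))
cv2.imwrite("pics/set1.png",np.hstack(ims))
E
```

```text
clock: 8.4
tcp_pos: [0.4836, -0.0372, 0.079]
orientation: [0.001, -0.083, 0.997, -0.0]
wrist_force: [0.2, -0.6, -0.3]
finger_gap: 0.0853
grip_force: 0.0
tcp [ 0.4836 -0.0372  0.079 ] yaw 9.47 t 8.4 F [ 0.17 -0.64 -0.31] gap 0.0853
roll units 0.007 shift units x,y,z [-1.163  0.036  0.025]
top 54 front x [-0.0675 -0.0462]
lat mid -0.0182 width 0.0271 yaw rel 9.41
scene 359 front x [-0.1303 -0.0418]
lat mid -0.0049 width 0.0595 yaw rel 1.08
```

View pics/set1.png

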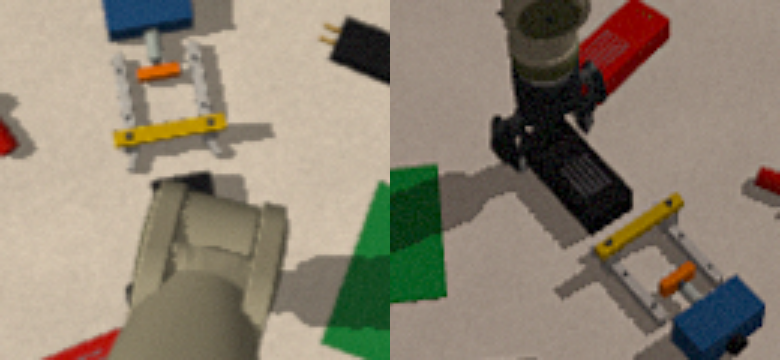

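Both views show the box flat before the mouth, with the gripper at its rear and the bar just ahead (left panel (170,130), right panel (640,225)). Next I'll compare the lateral centring of box and bar within each camera using edge profiles.

```bash
cat > prof.py <<'E'
from h import *
def profile(c,ch,z,xs,o,t,ys=np.arange(-.08,.08,.0005)):
    X,Y=np.meshgrid(xs,ys); R=np.array([[np.cos(t),-np.sin(t)],[np.sin(t),np.cos(t)]])
    W=np.stack([X,Y],-1)@R.T+o; Q=np.concatenate([W,np.full(X.shape+(1,),z)],-1)-np.asarray(c["origin"])
    q=Q@rot(c["attitude"]); f=192/np.tan(np.radians(c["vfov"])/2)
    u=q[...,0]/q[...,2]*f+c["cx"]; v=q[...,1]/q[...,2]*f+c["cy"]
    return ys,cv2.remap(ch.astype(np.float32),u.astype(np.float32),v.astype(np.float32),cv2.INTER_LINEAR).mean(1)
def edges(ys,p):
    h=(np.percentile(p,3)+np.percentile(p,97))/2; s=np.nonzero(np.diff(np.sign(p-h)))[0]
    return (ys[s]+.0005*(h-p[s])/(p[s+1]-p[s])).round(4)
E
python3 - <<'E'
from prof import *
o=np.array([.6428,-.0098]); t=np.radians(9.4)
for n,bx in (("top1",(-.055,-.047)),("scene1",(-.10,-.05))):
    c=dict(np.load(n+".npz")); H,S,V=masks(c); f=c["frame"].astype(float)
    for nm,ch,z,xs in (("bar S",f[...,0]-f[...,2],.056,np.linspace(-.003,.004,8)),("stop",f[...,2]-f[...,0],.05,np.linspace(.12,.15,8)),("pad",f[...,0]-f[...,2],.035,np.linspace(.063,.068,5)),("box",f.sum(-1),.04,np.linspace(*bx,10))):
        e=edges(*profile(c,ch,z,xs,o,t)); print(n,nm,e,"mid",((e[0]+e[-1])/2).round(4) if len(e) else None)
E
```

```text
top1 bar S [-0.0561 -0.0446 -0.0381  0.0381  0.0448  0.0571] mid 0.0005
top1 stop [-0.0436  0.0444] mid 0.0004
top1 pad [-0.0209  0.0224] mid 0.0008
top1 box [-0.0345  0.0277] mid -0.0034
scene1 bar S [-0.0582 -0.0458 -0.0379  0.0383  0.0454  0.0571] mid -0.0006
scene1 stop [-0.0542  0.043 ] mid -0.0056
scene1 pad [-0.022   0.0211] mid -0.0004
scene1 box [-0.0482  0.0261] mid -0.011
```

```bash
python3 -m handwheel '{"deltas": [[-1,0,0,0,0],[-1,0,0,0,0],[-1,0,0,0,0],[-1,0,0,0,0],[-1,0,0,0,0],[-1,0,0,0,0]]}' 40; python3 go.py 0.5293 -0.0282 .078 9.4
cat > lat.py <<'E'
from prof import *
o=np.array([.6428,-.0098]); t=np.radians(9.4)
s,R=tool(); d=s["tcp_pos"][:2]-o; print("tcp in gauge",(d@np.array([[np.cos(t),-np.sin(t)],[np.sin(t),np.cos(t)]])).round(4))
for n,X in (("top",((-.055,-.047),)),("scene",((-.11,-.09),(-.09,-.07),(-.07,-.05)))):
    c=optics.read_camera(n); f=c["frame"].astype(float)
    e=edges(*profile(c,f[...,0]-f[...,2],.056,np.linspace(-.003,.004,8),o,t)); print(n,"bar",(e[0]+e[-1])/2)
    for bx in X:
        e=edges(*profile(c,f.sum(-1),.04,np.linspace(*bx,10),o,t,np.arange(-.042,.042,.0005))); print("box",bx,e,"mid from left edge",e[-1]-.031 if len(e) else None)
E
python3 lat.py
```

```text
clock: 9.25
tcp_pos: [0.4832, -0.0371, 0.0788]
orientation: [0.0, -0.083, 0.997, -0.0]
wrist_force: [2.1, 0.4, 1.0]
finger_gap: 0.0615
grip_force: 44.5
tcp [ 0.4832 -0.0371  0.0788] yaw 9.48 t 9.25 F [2.15 0.37 0.99] gap 0.0615
roll units 0.008 shift units x,y,z [-1.174  0.032  0.021]
tcp in gauge [-0.1619 -0.0009]
top bar 0.0004500000000000025
box (-0.055, -0.047) [-0.0344  0.0275] mid from left edge -0.0034999999999999996
scene bar -0.0006999999999999992
box (-0.11, -0.09) [0.0254] mid from left edge -0.005600000000000001
box (-0.09, -0.07) [0.026] mid from left edge -0.005000000000000001
box (-0.07, -0.05) [0.0262] mid from left edge -0.004799999999999999
```

```bash
python3 -m handwheel '{"deltas": [[-1,0,0.05,0,0],[-1,0,0.05,0,0],[-1,0,0,0,0],[-1,-0.1,0,0,0],[-1,-0.1,0,0,0],[-1,-0.1,0,0,0],[-1,-0.1,0,0,0],[-1,-0.1,0,0,0],[-1,0,0,0,0]]}'; python3 lat.py
```

```text
clock: 10.48
tcp_pos: [0.5003, -0.0295, 0.0788]
orientation: [-0.001, -0.083, 0.997, 0.0]
wrist_force: [-4.3, -0.4, 9.8]
finger_gap: 0.0612
grip_force: 45.7
tcp in gauge [-0.1438  0.0039]
top bar 0.0005000000000000004
box (-0.055, -0.047) [-0.0073  0.0047  0.0158] mid from left edge -0.015199999999999998
scene bar -0.0006999999999999992
box (-0.11, -0.09) [0.0307] mid from left edge -0.0002999999999999982
box (-0.09, -0.07) [0.0312] mid from left edge 0.0001999999999999988
box (-0.07, -0.05) [0.0306] mid from left edge -0.00040000000000000105
```

```bash
python3 -m handwheel '{"deltas": [[-1,0,-0.01,-0.015,0],[-1,-0.1,0,0,0],[-1,-0.1,0,0,0],[-1,-0.1,0,0,0],[-1,-0.1,0,0,0],[-1,-0.1,0,0,0],[-1,-0.1,0,0,0],[-1,0,0,0,0]]}'; python3 lat.py | head -1
```

```text
clock: 11.58
tcp_pos: [0.526, -0.0262, 0.0791]
orientation: [0.0, -0.083, 0.997, 0.0]
wrist_force: [-0.9, 0.6, -3.5]
finger_gap: 0.0614
grip_force: 44.1
tcp in gauge [-0.118   0.0029]
```

```bash
python3 -m handwheel '{"deltas": [[-1,-0.1,0,0,0],[-1,-0.1,0,0,0],[-1,-0.1,0,0,0],[-1,-0.1,0,0,0],[-1,-0.1,0,0,0],[-1,-0.1,0,0,0],[-1,0,0,0,0]]}'; python3 lat.py | head -1;  python3 -m handwheel '{"deltas": [[-1,-0.1,0,0,0],[-1,-0.1,0,0,0],[-1,-0.1,0,0,0],[-1,-0.1,0,0,0],[-1,0,0,0,0],[-1,0,0,0,0]]}'; python3 lat.py
```

```text
clock: 12.55
tcp_pos: [0.5497, -0.0223, 0.0793]
orientation: [0.0, -0.083, 0.997, -0.0]
wrist_force: [0.2, 0.3, -4.2]
finger_gap: 0.0615
grip_force: 44.2
tcp in gauge [-0.0939  0.0028]
clock: 13.4
tcp_pos: [0.5648, -0.0197, 0.0792]
orientation: [-0.0, -0.083, 0.997, 0.0]
wrist_force: [-0.6, -0.3, -3.1]
finger_gap: 0.0615
grip_force: 44.2
tcp in gauge [-0.0785  0.003 ]
top bar -0.0133
box (-0.055, -0.047) [-0.0381 -0.0128] mid from left edge -0.0438
scene bar -0.0005999999999999998
box (-0.11, -0.09) [-0.0318 -0.0226  0.028   0.0305  0.0386  0.0412] mid from left edge 0.0102
box (-0.09, -0.07) [-0.0363 -0.0272  0.0359] mid from left edge 0.004900000000000002
box (-0.07, -0.05) [0.0307] mid from left edge -0.0002999999999999982
```

```bash
python3 -m handwheel '{"deltas": [[-1,-0.05,0,0,0],[-1,-0.05,0,0,0],[-1,-0.05,0,0,0],[-1,-0.05,0,0,0],[-1,-0.05,0,0,0],[-1,-0.05,0,0,0],[-1,-0.05,0,0,0],[-1,0,0,0,0]]}'; python3 lat.py | head -1;  python3 -m handwheel '{"deltas": [[-1,-0.025,0,0,0],[-1,-0.025,0,0,0],[-1,-0.025,0,0,0],[-1,0,0,0,0]]}'; python3 lat.py|head -1
```

```text
clock: 14.5
tcp_pos: [0.5791, -0.0174, 0.0793]
orientation: [0.0, -0.083, 0.997, -0.0]
wrist_force: [0.1, 0.3, -3.8]
finger_gap: 0.0614
grip_force: 44.2
tcp in gauge [-0.0641  0.0029]
clock: 15.1
tcp_pos: [0.5819, -0.0169, 0.0793]
orientation: [0.0, -0.083, 0.997, 0.0]
wrist_force: [0.3, -0.1, -2.5]
finger_gap: 0.0617
grip_force: 44.2
tcp in gauge [-0.0612  0.0029]
```

```bash
for i in 1; do python3 -m handwheel '{"deltas": [[-1,-0.025,0,0,0],[-1,-0.025,0,0,0],[-1,0,0,0,0]]}' | grep -E 'clock|wrist'; done; python3 lat.py|head -1; python3 -m handwheel '{"deltas": [[-1,-0.025,0,0,0],[-1,-0.025,0,0,0],[-1,0,0,0,0]]}' | grep -E 'clock|wrist'; python3 lat.py|head -1
```

```text
clock: 15.58
wrist_force: [0.2, -0.2, -3.5]
tcp in gauge [-0.0592  0.0029]
clock: 16.05
wrist_force: [0.6, 0.3, -3.5]
tcp in gauge [-0.0572  0.0029]
```

```bash
python3 -m handwheel '{"deltas": [[-1,-0.025,0,0,0],[-1,-0.025,0,0,0],[-1,0,0,0,0]]}' | grep -E 'clock|wrist'; python3 lat.py|head -1; python3 -m handwheel '{"deltas": [[-1,-0.025,0,0,0],[-1,-0.025,0,0,0],[-1,0,0,0,0]]}' | grep -E 'clock|wrist'; python3 lat.py|head -1
```

```text
clock: 16.52
wrist_force: [-3.4, -1.0, -2.4]
tcp in gauge [-0.056  0.003]
clock: 17.0
wrist_force: [-6.7, -1.6, -1.6]
tcp in gauge [-0.0547  0.0031]
```

```bash
python3 -m handwheel '{"deltas": [[-1,-0.013,0,0,0],[-1,0,0,0,0],[-1,0,0,0,0],[-1,0,0,0,0],[-1,0,0,0,0]]}' | grep -E 'clock|wrist'; python3 lat.py|head -1; python3 -m handwheel '{"deltas": [[-1,0,0,0,0],[-1,0,0,0,0],[-1,0,0,0,0],[-1,0,0,0,0],[-1,0,0,0,0],[-1,0,0,0,0],[-1,0,0,0,0],[-1,0,0,0,0],[-1,0,0,0,0],[-1,0,0,0,0],[-1,0,0,0,0],[-1,0,0,0,0],[-1,0,0,0,0],[-1,0,0,0,0],[-1,0,0,0,0],[-1,0,0,0,0]]}' | grep -E 'clock|wrist'; python3 lat.py|head -1
```

```text
clock: 17.73
wrist_force: [-8.0, -2.4, 0.4]
tcp in gauge [-0.0544  0.0031]
clock: 19.82
wrist_force: [-6.8, -2.0, -0.1]
tcp in gauge [-0.0544  0.0031]
```

Contact was felt and about 8 N was held for over 2 s. Now drawing the box back.

```bash
python3 -m handwheel '{"deltas": [[-1,0.05,0,0,0],[-1,0.1,0,0,0],[-1,0.15,0,0,0],[-1,0.15,0,0,0],[-1,0.15,0,0,0],[-1,0.15,0,0,0],[-1,0.15,0,0,0],[-1,0.15,0,0,0],[-1,0.15,0,0,0],[-1,0.15,0,0,0],[-1,0,0,0,0]]}' | grep -E 'clock|wrist'; python3 lat.py|head -1; python3 -m handwheel '{"deltas": [[-1,0.15,0,0,0],[-1,0.15,0,0,0],[-1,0.15,0,0,0],[-1,0.15,0,0,0],[-1,0.15,0,0,0],[-1,0.15,0,0,0],[-1,0.15,0,0,0],[-1,0.15,0,0,0],[-1,0.15,0,0,0],[-1,0,0,0,0],[-1,0,0,0,0]]}' | grep -E 'clock|wrist'; python3 lat.py|head -1
```

```text
clock: 21.3
wrist_force: [0.5, -0.2, -3.6]
tcp in gauge [-0.1074  0.003 ]
clock: 22.78
wrist_force: [-0.0, -0.6, -4.1]
tcp in gauge [-0.1606  0.0027]
```

```bash
python3 -m handwheel '{"deltas": [[0.3,0,0,0,0],[1,0,0,0,0],[1,0,0,0,0],[1,0,0,0,0],[1,-0.4,0,0,0],[1,-0.4,0,0,0],[1,-0.4,0,0,0],[1,0,0,0,0],[-1,0,0,0,0],[-1,0,0,0,0],[-1,0,0,0,0],[-1,0,0,0,0],[-1,0,0,0,0],[-1,0,0,0,0]]}' 40; python3 -m handwheel '{"deltas": [[-1,0,0,-0.3,0],[-1,0,0,-0.5,0],[-1,0,0,-0.6,0],[-1,0,0,-0.6,0],[-1,0,0,0,1],[-1,0,0,0,1],[-1,0,0,0,1],[-1,0,0,0,0.04],[-1,0,0,0,0],[-1,0,0,0,0]]}'; python3 go.py .493 -.2447 .16 -20.9
```

```text
clock: 24.62
tcp_pos: [0.5305, -0.0254, 0.0793]
orientation: [-0.0, -0.083, 0.997, 0.0]
wrist_force: [-3.3, -0.1, 3.0]
finger_gap: 0.061
grip_force: 45.5
clock: 25.88
tcp_pos: [0.5311, -0.0254, 0.1593]
orientation: [0.0, 0.181, 0.984, 0.0]
wrist_force: [0.0, -0.2, -3.6]
finger_gap: 0.0613
grip_force: 44.8
tcp [ 0.5311 -0.0254  0.1593] yaw -20.84 t 25.88 F [ 0.05 -0.18 -3.6 ] gap 0.0613
roll units 0.006 shift units x,y,z [-1.067 -5.462 -0.017]
```

```bash
python3 -m handwheel '{"deltas": [[-1,-0.133,-0.683,0,0],[-1,-0.133,-0.683,0,0],[-1,-0.133,-0.683,0,0],[-1,-0.133,-0.683,0,0],[-1,-0.133,-0.683,0,0],[-1,-0.133,-0.683,0,0],[-1,-0.133,-0.683,0,0],[-1,-0.133,-0.683,0,0],[-1,0,0,0,0],[-1,0,0,0,0],[-1,0,0,0.5,0],[-1,0,0,0.5,0],[-1,0,0,0.4,0],[-1,0,0,0.2,0],[-1,0,0,0.1,0],[-1,0,0,0.1,0],[-1,0,0,0,0]]}'; python3 go.py .493 -.2447 .082 -20.9
python3 - <<'E'
from h import *
ims=[]
for n in ("top","scene"):
    c=optics.read_camera(n); H,S,V=masks(c); m=blob((H>50)&(H<75)&(S>120),(328,206) if n=="top" else (182,222)); y,x=[int(k) for k in np.argwhere(m).mean(0)]
    ims.append(cv2.resize(c["frame"][y-60:y+60,x-65:x+65,::-1],(390,360)))
cv2.imwrite("pics/set2.png",np.hstack(ims))
E
```

```text
clock: 28.0
tcp_pos: [0.4928, -0.2448, 0.0874]
orientation: [0.0, 0.182, 0.983, 0.0]
wrist_force: [0.8, -0.5, -3.1]
finger_gap: 0.061
grip_force: 45.2
tcp [ 0.4928 -0.2448  0.0874] yaw -20.93 t 28.0 F [ 0.77 -0.47 -3.06] gap 0.061
roll units -0.003 shift units x,y,z [-0.005  0.005  0.134]
```

View pics/set2.png

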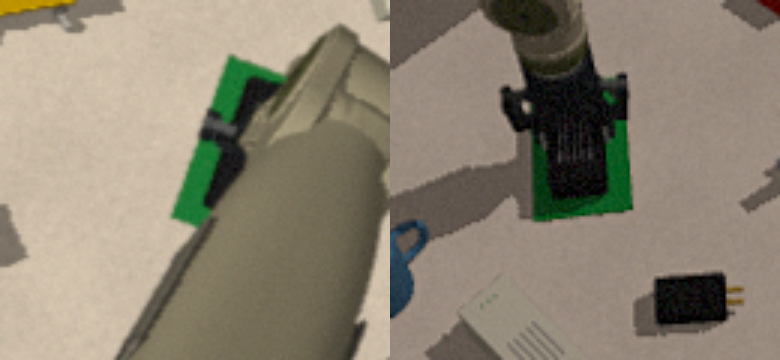

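The box hangs a few mm above the mat (left panel (240,130), right panel (577,165)), parallel to it and roughly centred. Lowering in small steps, then opening and retreating straight up.

```bash
python3 -m handwheel '{"deltas": [[-1,0,0,0.05,0],[-1,0,0,0.05,0],[-1,0,0,0.03,0],[-1,0,0,0.02,0],[-1,0,0,0,0]]}'|grep -E "tcp|wrist"; python3 -m handwheel '{"deltas": [[-1,0,0,0.02,0],[-1,0,0,0,0],[0,0,0,0,0],[1,0,0,0,0],[1,0,0,0,0],[1,0,0,0,0],[1,0,0,-0.5,0],[1,0,0,-1,0],[1,0,0,-1,0],[1,0,0,-1,0],[1,0.5,0,0,0],[1,1,0,0,0],[1,1,0,0,0],[1,0,0,0,0],[1,0,0,0,0]]}'
python3 - <<'E'
from prof import *
for n in ("top","scene"):
    c=optics.read_camera(n); H,S,V=masks(c); P=cloud(c); z=P[...,2]
    near=np.linalg.norm(P[...,:2]-[.493,-.245],axis=-1)<.13
    b=near&(V<75)&(abs(z-.042)<.006); b=blob(b,np.argwhere(b).mean(0)[::-1]); g=near&(H>50)&(H<75)&(S>120)
    r=rect(c,b,.042); q=rect(c,g,.002); print(n,"box",r[0].round(4),np.round(r[2],3),r[3].round(1),"z",np.median(z[b]).round(3),"mat",q[0].round(4),np.round(q[2],3),q[3].round(1))
    cv2.imwrite(f"pics/end_{n}.png",c["frame"][...,::-1])
E
```

```text
tcp_pos: [0.4927, -0.2447, 0.0813]
wrist_force: [0.2, 0.3, -2.4]
clock: 30.6
tcp_pos: [0.4, -0.2096, 0.2209]
orientation: [0.001, 0.182, 0.983, -0.0]
wrist_force: [0.5, -0.3, 0.6]
finger_gap: 0.0855
grip_force: 0.0
top box [ 0.4946 -0.2462] [0.062 0.14 ] 158.9 z 0.042 mat [ 0.4994 -0.2472] [0.106 0.162] 159.2
scene box [ 0.498  -0.2474] [0.062 0.139] 158.9 z 0.041 mat [ 0.3576 -0.2211] [0.157 0.454] 160.1
```

View pics/end_scene.png

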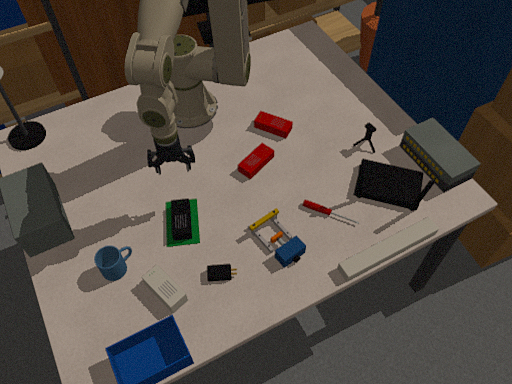

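The box is flat on the mat at (182,220), about 2 mm off centre and parallel to it (158.9° against 159.1°). The gripper is clear at (172,155) and the bystanders look unmoved. Handing in.

```bash
python3 -c "
from workcell import hand_in
print(hand_in())"
```

```text
the job is handed in; nothing more can be done
None
```

The box went under the bar and was held on the buffer at about 7–8 N (by the wrist sensor) for over 2 s; it now lies released on the green mat, about 2 mm off centre and square. I've handed the job in, but it returned no verdict.

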